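Slide the dish carrier into its locating notches

ROBOT

A 6-joint arm with a two-finger parallel gripper is mounted at the origin on the work surface. World frame = base frame: x ahead of the robot, y to its left, z up, the work surface at z = 0. Lengths are in m, angles in rad, forces in N, time in s.
With the tool pointing down it reaches from about 0.325 to 0.775 m from the base axis. Payload 5.5 kg.
Tool frame: the origin (TCP) lies at the very end of the fingers, on their centre line; the grasp point (between the pads) lies arm.grip_point_offset behind it (arm.grip_point_offset is the distance from the TCP to the grasp point, in m); z points along the fingers, y is the direction in which the jaws open and shut (so a half turn about z gives the same grasp; the last joint's range is limited). The gripper opens to 85 mm and grips with 20 to 120 N. Pads are 22 mm wide; open, the fingers measure 114 mm over their backs; the gripper's body (76 mm by 85 mm) begins 54 mm behind the grasp point. The pads swing forward as they close: fully open they stand 13 mm farther back than shut.
Start: joints at [1.092, 0.091, 1.231, -0, 1.82, -0.057], TCP at [0.246, 0.547, 0.231] pointing down, gripper open.
Joint ranges: [-2.87, 2.87], [-0.86, 2.18], [0.17, 2.46], [-1.51, 4.65], [0.06, 2.69], [-2.65, 2.65]. Speed limits (rad/s): [2.57, 2.57, 3.01, 3.14, 3.14, 3.14].

INTERFACE

Orientations are given as [roll, pitch, yaw] about the fixed x, y, z axes, in that order (R = Rz(yaw) Ry(pitch) Rx(roll)).
In Python, from plant import telemetry, optics, order, arm gives the robot as it stands.
- The arm moves only by the tool jog_arm, never from a script. Its arguments are lists of equal length, an entry for each row: "fingers": the opening, from 0 (shut) to 1 (fully open); "offset": the shift along the tool's x, y, z in mm, a list of three; "delta_rot": the turn, a rotation vector about the tool's x, y, z in rad, a list of three. A call has 1 to 10 rows; each row is the pose to reach, as a shift and turn from the pose commanded when the call began, along the tool's axes at that moment; what a row does not reach only later rows make up. A row lasts 1/10 s, in which the tool goes at most 50 mm and 8.59 degrees, less where a joint would pass 70% of its speed; a pose out of reach is approached as far as the arm can. A call with a gripper value outside its range is refused whole. The fingers move at their own pace and stop on an object; "grip_force" is the grip in N (left out, the last holds). Time passes only in rows, so rows that repeat a pose let the fingers close. It gives the time, the measured TCP pose, the force and the opening at its end, in the units of the state.
- telemetry.state(): the state, without advancing time (a new reading comes with each control period).
- optics.grab_frame(name): name is "side" or "top" or "wrist"; returns a dict with "frame" (400x640x3 uint8, red, green, blue), "range_z" (400x640 float32, m along the optical axis (not along the pixel's ray), 0 where there is no reading), "camera_matrix" (3x3 intrinsics, pixels), "extrinsics" (4x4, takes a point from world to camera coordinates). Camera axes: x right, y down, z forward; pixel columns grow to the right and rows downward; lengths in m; the calibration is good to about 2 mm. A picture is of the moment at which its call begins.
- order.finish_job(): hands the job in, once; it reports no verdict.
The state is a dict: "time_s": time; "qpos": joint angles; "dq": joint speeds; "joint_efforts": joint torques, N m; "tool_pos": TCP position; "tool_rot": TCP orientation; "contact_force": force on the tool from outside, world axes, zero at the start; "torque": the same for the moment, N m; "opening": finger opening in m.
Only numpy, scipy, OpenCV 4.12 (cv2) and the standard library are available. Lean on these libraries where they do the work, as an engineer would, in place of code of your own. Each camera call takes 0.05 s, during which the arm holds its last target.

TASK

With a fingertip, gently push the grey dish carrier by its upright tab along the rails of the white imaging dock until you feel it drop into the locating notches over the round lens, and stop there without running it past them. Do not lift or tip the carrier and leave the vials, bottle and tube rack where they stand; finish with the hand clear.

Things in the scene. Friction and masses are not known exactly. Their poses are not given: they have to be found in the camera images.
- dock: White fixed imaging dock: low housing 235 mm (x, -90 to +145) by 400 mm (y) by 50 mm high; origin on the bench under the middle of the rails, z up. On it two aluminium rails run along y, at x = 34 to 68 mm either side, tops 65 mm above the bench. Outside each is a 6 mm guide wall, top at 80 mm; a like stop wall closes the +y end.
- rail_start (a point): Open -y end of the rails, midway between them at rail-top level: x = 0, y = -190, z = 65 mm in the dock's frame. The space above the rails from here to the carrier is free.
- front_notch (a point): One of the four crosswise notches in the rail tops, one per foot, each 14 mm long in y and 5 mm deep: middle of its mouth. The two for the leading feet are in the rails' outer halves, 48 mm on the +y side of the locating position (this one on the +x rail); those for the trailing feet are in the inner halves, 48 mm on the -y side.
- ledge (a point): Middle of the flat ledge beside the +x guide wall, 50 mm above the bench (dock frame x = 110, y = 0 mm; ledge x = 76 to 145 mm). The two vials stand on it.
- seat (a point): The locating position, over the round lens between the rails: where the carrier's origin lies when it has dropped in. At x = 0, y = +50, z = 60 mm in the dock's frame; axes parallel to the dock's.
- carrier: Loose grey frame 135 mm (x) by 130 mm (y), about 0.45 kg, with a clear round dish 90 mm wide. Origin: its centre at the undersides of the feet; frame 7 to 13 mm, dish 13 to 27 mm above it. Axes nearly parallel to the dock's (2 mm play to each guide). Starts on the rail tops 80 to 165 mm to the -y side of the locating position; push it to the dock's +y (friction 2 to 4.5 N).
- front_foot (a point): Underside of the carrier's +x leading foot. Feet are 12 mm (x) by 8 mm (y), 7 mm high; leading pair at x = 60 mm either side, y = +48, trailing pair at x = 42 either side, y = -48. At the locating position all four drop 5 mm together, with 3 mm play either way in y; the notch walls then stop it. Pushing slowly (under 40 mm/s) lets it drop; stop pushing then, as pressing on against the walls is too hard a push.
- tab (a point): Middle of the outer (-y) face of the upright push tab at the carrier's -y end: a plate 60 mm wide (x), 6 mm thick (y), rising from 13 to 41 mm above the carrier's origin. This point is at x = 0, y = -65, z = +27 mm in the carrier's frame.
- vial0: Clear capped vial, 24 mm wide, about 50 mm high, loose on the dock's ledge; origin at its underside. Leave alone.
- vial1: Second such vial on the ledge. Leave alone.
- bottle: Capped bottle, 66 mm wide, about 150 mm high, loose on the bench beside one end of the dock; origin at its underside. Leave alone.
- rack: Blue tube rack, 60 mm (x) by 140 mm (y), 62 mm high with its tubes, loose on the bench beside the other end of the dock; origin at its underside. Leave alone.
Things that resemble listed ones, but are neither listed nor needed, are in the scene too. Of the things shaped like the carrier, the grey one is meant.

How it is judged:
On the way:
1. the carrier slides on the rail tops up to just before the notches (y of carrier in the frame of seat between -0.035 and 0.003 m and z of carrier in the frame of seat between 0.003 and 0.008 m), for 0.1 s.
At the end, for the whole second after the job is handed in: The carrier lies at rest and level with all four feet down in the notches: its origin within 5.5 mm of the locating position along the rails, 5 mm across, at most 2 mm above it; tilt under 0.03 rad; vials, bottle and rack within 20 mm of where they stood (y of carrier in the frame of seat between -0.0055 and 0.0055 m and x of carrier in the frame of seat between -0.005 and 0.005 m and z of carrier in the frame of seat between -0.003 and 0.002 m and angle between carrier's own z axis and vertical below 0.03 rad and angle between the y axis of carrier and the y axis of dock, either way round below 0.08 rad and linear speed of carrier below 0.01 m/s and distance of each of bottle, rack, vial0, vial1 from where it was at the start of the episode below 0.02 m); the robot touches nothing.
It fails at once if the carrier is lifted off the rails (origin more than 8 mm above the rail tops) (z of carrier in the frame of seat above 0.013 m).
It fails at once if the carrier is tipped (more than 0.15 rad) (angle between carrier's own z axis and vertical above 0.15 rad).
It fails at once if the carrier runs more than 12 mm past the locating position (y of carrier in the frame of seat above 0.012 m).
It fails at once if the carrier is pushed with more than 40 N (contact force between the fingers and carrier above 40 N).
It fails at once if a vial, the bottle or the rack is shifted by more than 20 mm or knocked over (distance of any of bottle, rack, vial0, vial1 from where it was at the start of the episode above 0.02 m or angle between any of bottle, rack, vial0, vial1's own z axis and vertical above 0.4 rad).
It also fails if it takes over 45 s, if anything falls off the work surface, if the arm or the gripper's body presses on something with over 40 N, if the wrist force passes 120 N, or if a joint passes its speed limit or range.

## Working session

There is one attempt and no reset: what is moved stays moved. The work goes in short steps, Python scripts to look and compute and a tool call to move; the robot and the scene stay as the last step left them, time stands still between calls to the robot, and variables do not carry over. Pictures are saved under pics/ and viewed, and the job is handed in when it is done.

Besides the shell and the picture viewer there is one more tool, called after ">>>" by a JSON object that holds its "op" and its "data", one argument or row to a line. jog_arm: Moves the arm, as the interface text tells. Its arguments: {"type":"object","properties":{"fingers":{"type":"array"},"offset":{"type":"array"},"delta_rot":{"type":"array"},"grip_force":{"type":"number"}},"required":["fingers","offset","delta_rot"]}

```bash
mkdir -p pics; python3 - <<'E'
from plant import telemetry, optics, arm
import cv2, numpy as np
print(telemetry.state()); print(arm.grip_point_offset)
for n in ("side","top","wrist"):
    f=optics.grab_frame(n); np.savez(f"{n}.npz",**f)
    cv2.imwrite(f"pics/{n}0.png",f["frame"][...,::-1]); print(n,f["camera_matrix"],f["extrinsics"],(f["range_z"]>0).mean())
E
```

```text
{'time_s': 0.0, 'qpos': array([ 1.09227991e+00,  9.18734016e-02,  1.23190361e+00,  3.49806903e-05,
        1.81980795e+00, -5.66670045e-02]), 'dq': array([-0.00026507, -0.00036131,  0.00285324, -0.00206965, -0.00060718,
        0.0023582 ]), 'joint_efforts': array([-3.00499611e-03, -4.58723044e+01, -4.18023133e+01, -9.62009813e-05,
        1.14760679e-02, -1.44638801e-05]), 'tool_pos': array([0.24550872, 0.54715501, 0.23013216]), 'tool_rot': array([-3.13960547e+00, -1.46701824e-04,  2.71975168e+00]), 'contact_force': array([0.20800002, 0.21081942, 0.32918892]), 'torque': array([-0.06089473,  0.04636715, -0.0156733 ]), 'opening': 0.08552535568380468}
0.0187
side [[464.96136315   0.         317.90551202]
 [  0.         464.96136315 203.56069696]
 [  0.           0.           1.        ]] [[ 0.89747869 -0.44105596  0.00128487 -0.47134565]
 [-0.23898219 -0.48873507 -0.8390623   0.20656776]
 [ 0.37070139  0.75273347 -0.54403383  0.99898311]
 [ 0.          0.          0.          1.        ]] 0.99595703125
top [[380.98370047   0.         327.33608693]
 [  0.         380.98370047 190.64191925]
 [  0.           0.           1.        ]] [[ 1.33938286e-02 -9.99907517e-01  2.35871134e-03 -1.14691526e-02]
 [-9.78903620e-01 -1.35933946e-02 -2.03869865e-01  5.30791843e-01]
 [ 2.03883073e-01  4.21646954e-04 -9.78995156e-01  9.97010606e-01]
 [ 0.00000000e+00  0.00000000e+00  0.00000000e+00  1.00000000e+00]] 0.99574609375
wrist [[281.85436403   0.         318.10277358]
 [  0.         281.85436403 199.60035319]
 [  0.           0.           1.        ]] [[ 4.09138838e-01  9.12471881e-01 -6.91178888e-04 -5.99399175e-01]
 [ 8.62283495e-01 -3.86387134e-01  3.27371587e-01 -4.17230939e-02]
 [ 2.98450305e-01 -1.34536423e-01 -9.44895426e-01  3.79742150e-01]
 [ 0.00000000e+00  0.00000000e+00  0.00000000e+00  1.00000000e+00]] 0.99588671875
```

View pics/top0.png

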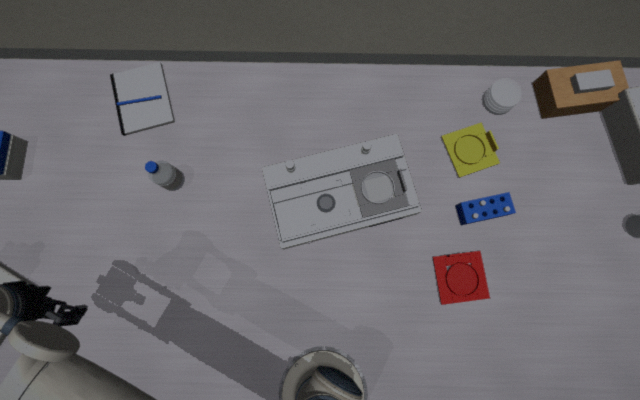

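View pics/side0.png

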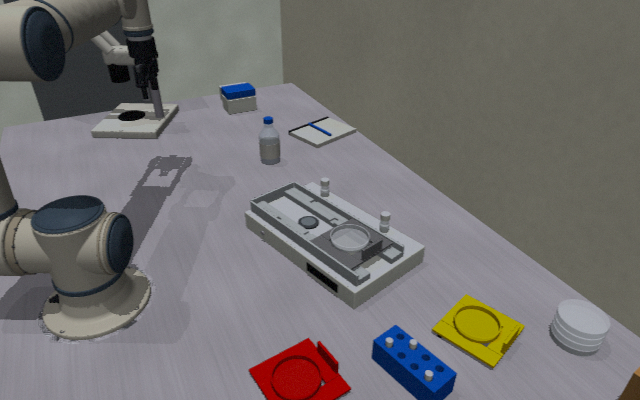

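Both views show the grey carrier on the dock: top view at about (380,188), with its tab at (404,182). The yellow (470,150) and red (461,277) frames lie loose on the bench and are lookalikes. I'll confirm with an enlarged crop and measure.

```bash
cat > h.py <<'E'
import numpy as np, cv2
def load(n): return dict(np.load(f"{n}.npz"))
def cloud(f):
    K=f["camera_matrix"];E=f["extrinsics"];z=f["range_z"]
    v,u=np.mgrid[:400,:640]
    p=np.stack([(u-K[0,2])/K[0,0]*z,(v-K[1,2])/K[1,1]*z,z],-1)
    return (p-E[:3,3])@E[:3,:3]
def ray(f,uv,h):
    K=f["camera_matrix"];E=f["extrinsics"]
    d=E[:3,:3].T@np.linalg.solve(K,[*uv,1.]);c=-E[:3,:3].T@E[:3,3]
    return c+d*(h-c[2])/d[2]
def proj(f,p):
    K=f["camera_matrix"];E=f["extrinsics"]
    q=K@(E[:3,:3]@np.asarray(p)+E[:3,3]);return q[:2]/q[2]
E
python3 - <<'E'
from h import *
t=load("top");s=load("side")
c=cv2.resize(t["frame"][120:260,250:430,::-1],None,fx=4,fy=4,interpolation=cv2.INTER_CUBIC)
cv2.imwrite("pics/topc.png",c)
c=cv2.resize(s["frame"][170:310,235:435,::-1],None,fx=4,fy=4,interpolation=cv2.INTER_CUBIC)
cv2.imwrite("pics/sidec.png",c)
P=cloud(t)
for uv in [(300,170),(325,203),(380,188),(404,180),(404,184),(365,190),(290,166),(365,149),(160,170)]: print(uv,P[uv[1],uv[0]].round(4))
# dock mask by height
m=((P[...,2]>.03)&(P[...,2]<.12)).astype(np.uint8); m[:, :255]=0; m[:,425:]=0; m[:125]=0; m[255:]=0
n,l,st,_=cv2.connectedComponentsWithStats(m); i=1+st[1:,4].argmax(); print(st[i])
pts=P[l==i]; r=cv2.minAreaRect((pts[:,:2]*1000).astype(np.float32)); print(r)
print(cv2.boxPoints(r))
E
```

```text
(300, 170) [0.5893 0.073  0.0523]
(325, 203) [0.496  0.0017 0.0561]
(380, 188) [ 0.5352 -0.1464  0.0787]
(404, 180) [ 0.552  -0.2064  0.105 ]
(404, 184) [ 0.5411 -0.2061  0.1052]
(365, 190) [ 0.5291 -0.1058  0.0787]
(290, 166) [0.5874 0.0965 0.1001]
(365, 149) [ 0.6385 -0.1047  0.0978]
(160, 170) [0.5656 0.4322 0.1229]
[  262   134   160   115 11878]
((537.559814453125, -41.34886169433594), (237.96768188476562, 400.84271240234375), 15.838919639587402)
[[ 368.39172  118.98835]
 [ 477.79523 -266.6355 ]
 [ 706.7279  -201.68607]
 [ 597.3244   183.93777]]
```

View pics/topc.png

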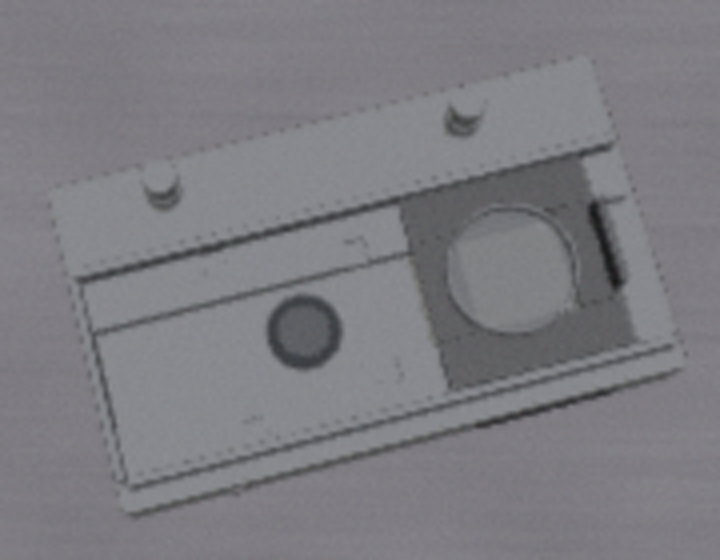

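View pics/sidec.png

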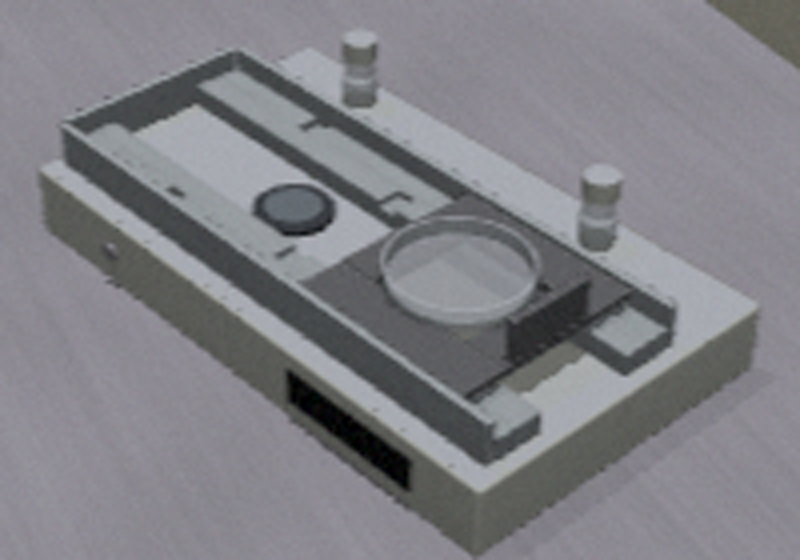

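The crops confirm that the grey carrier is the one meant: it sits on the rails, has the clear dish, and its upright tab (top crop (607,247)) is at the open end. Next I'll refine the measurements in the dock frame.

```bash
cat >> h.py <<'E'
YAW=np.deg2rad(15.84)
R=np.array([[np.cos(YAW),-np.sin(YAW),0],[np.sin(YAW),np.cos(YAW),0],[0,0,1]])
O=np.array([.5111,-.0488,0])
def dock(p): return (np.asarray(p)-O)@R
def world(p): return O+R@np.asarray(p)
E
python3 - <<'E'
from h import *
from plant import telemetry
for n in("top","side"):
    f=load(n);D=dock(cloud(f));z=D[...,2]
    inr=(abs(D[...,0])<.14)&(abs(D[...,1])<.25)
    tab=inr&(z>.094)&(z<.112)&(abs(D[...,0])<.05)&(D[...,1]<-.1)
    q=D[tab];print(n,"tab",tab.sum(),q.min(0).round(4),q.max(0).round(4),np.median(q,0).round(4))
    m=inr&(f["frame"].max(-1)<115)&(z>.072)&(z<.086)&(abs(D[...,0])<.07)&(D[...,1]<.0)
    q=D[m];print("frame",m.sum(),np.percentile(q,[1,50,99],axis=0).round(4).tolist())
    g=cv2.cvtColor(f["frame"],cv2.COLOR_RGB2GRAY)
    m=(g<95)&inr&(z<.065)&(np.hypot(D[...,0],D[...,1]-.05)<.03)
    q=D[m];print("lens",m.sum(),q.min(0).round(4),q.max(0).round(4),q.mean(0).round(4))
    w=inr&(z>.076)&(z<.084)&(D[...,1]>.0)
    q=D[w];print("walls",np.percentile(q[:,0],[1,99]).round(4),q[:,1].max().round(4))
    v=inr&(z>.085)&(D[...,0]>.08); q=D[v];
    for s in(-1,1):
        a=q[q[:,1]*s>0]; print("vial",len(a),a.mean(0).round(4) if len(a) else 0)
st=telemetry.state();print(dock(st["tool_pos"]).round(4))
print("start rail world",world([0,-.19,.065]),world([0,-.155,.1]),world([0,-.1,.1]))
for yd in(-.20,-.125): print(np.linalg.norm(world([0,yd,0])[:2]))
E
```

```text
top tab 81 [-0.0367 -0.164   0.0941] [ 0.0339 -0.1154  0.1093] [-0.003  -0.1584  0.1043]
frame 1517 [[-0.0667, -0.1611, 0.073], [0.0003, -0.1014, 0.0779], [0.0697, -0.0336, 0.0847]]
lens 209 [-0.0245  0.0263  0.0479] [0.0252 0.0752 0.0616] [0.0001 0.0509 0.0542]
walls [-0.0745  0.0767] 0.1964
vial 65 [ 0.1149 -0.095   0.0989]
vial 67 [0.1185 0.1193 0.0988]
side tab 129 [-0.047  -0.1657  0.094 ] [ 0.027  -0.107   0.1071] [-0.0063 -0.1627  0.1023]
frame 1265 [[-0.0691, -0.1803, 0.073], [-0.0292, -0.1167, 0.0772], [0.0683, -0.02, 0.0856]]
lens 115 [-0.0244  0.0221  0.0473] [0.0227 0.073  0.0562] [-0.0032  0.0431  0.0525]
walls [-0.0781  0.1157] 0.1981
vial 90 [ 0.1104 -0.0993  0.095 ]
vial 70 [0.1139 0.1159 0.0945]
[-0.0928  0.6459  0.2304]
start rail world [ 0.56296087 -0.23158526  0.065     ] [ 0.55340755 -0.19791429  0.1       ] [ 0.53839519 -0.14500277  0.1       ]
0.6149680673388842
0.5708264369789441
```

```bash
cat >> h.py <<'E'
from scipy.spatial.transform import Rotation as Ro
def delta(st,pd,yaw):
    "offset mm & rotvec in tool axes to dock-frame point pd, tool down with yaw"
    T=Ro.from_euler('xyz',st["tool_rot"]);
    G=Ro.from_euler('xyz',[np.pi,0,yaw])
    return (T.inv().apply(world(pd)-st["tool_pos"])*1000).round(1),(T.inv()*G).as_rotvec().round(4)
E
python3 - <<'E'
from h import *
from plant import telemetry
st=telemetry.state()
for y in(YAW+np.pi/2,YAW-np.pi/2): print(y,delta(st,[0,-.215,.2],y))
t=load("top");P=dock(cloud(t))
for uv in [(485,208),(460,212),(512,200),(160,170)]: print(uv,P[uv[1],uv[0]].round(3))
E
```

```text
1.8472564803107985 (array([-624.5, -599.7,   31.3]), array([-1.500e-03,  6.000e-04,  8.725e-01]))
-1.2943361732789946 (array([-624.5, -599.7,   31.3]), array([-7.0000e-04, -1.8000e-03, -2.2691e+00]))
(485, 208) [-0.127 -0.37   0.048]
(460, 212) [-0.119 -0.309  0.023]
(512, 200) [-0.123 -0.474  0.001]
(160, 170) [0.184 0.448 0.123]
```

>>> {"op": "jog_arm", "data": {
  "fingers": [0,0,0,0,0,0,0,0,0,0],
  "offset": [
    [-20,-20,0],
    [-50,-48,0],
    [-84,-80,0],
    [-118,-112,0],
    [-152,-145,0],
    [-186,-178,0],
    [-220,-210,0],
    [-254,-243,0],
    [-288,-276,0],
    [-320,-307,0]
  ],
  "delta_rot": [
    [0,0,0.03],
    [0,0,0.08],
    [0,0,0.13],
    [0,0,0.18],
    [0,0,0.23],
    [0,0,0.28],
    [0,0,0.33],
    [0,0,0.37],
    [0,0,0.41],
    [0,0,0.44]
  ]
}}

```text
time_s: 1.15
tool_pos: [0.4121, 0.1343, 0.2312]
tool_rot: [3.141, 0.0, 2.278]
contact_force: [1.5, 0.1, 0.4]
opening: 0.0001
```

```bash
python3 - <<'E'
from h import *
from plant import telemetry
st=telemetry.state()
print(dock(st["tool_pos"]),st["qpos"],st["opening"],delta(st,[0,-.215,.2],YAW+np.pi/2))
E
```

```text
[-0.04521675  0.20317692  0.23118096] [ 2.36608075e-01 -3.59147741e-01  1.64171410e+00 -9.63282351e-05
  1.85873275e+00 -4.70731404e-01] 0.00013108298850198743 (array([-398.8, -133.6,   31.2]), array([3.000e-04, 2.000e-04, 4.309e-01]))
```

>>> {"op": "jog_arm", "data": {
  "fingers": [0,0,0,0,0,0,0,0,0,0],
  "offset": [
    [-42,-14,0],
    [-84,-28,0],
    [-126,-42,0],
    [-168,-56,0],
    [-210,-70,0],
    [-252,-84,5],
    [-294,-98,12],
    [-336,-113,20],
    [-375,-126,28],
    [-399,-134,31]
  ],
  "delta_rot": [
    [0,0,0.05],
    [0,0,0.1],
    [0,0,0.15],
    [0,0,0.2],
    [0,0,0.25],
    [0,0,0.3],
    [0,0,0.35],
    [0,0,0.39],
    [0,0,0.42],
    [0,0,0.431]
  ]
}}

```text
time_s: 2.15
tool_pos: [0.5699, -0.2565, 0.1979]
tool_rot: [-3.139, -0.001, 1.846]
contact_force: [0.4, 0.9, -0.4]
opening: 0.0003
```

```bash
python3 - <<'E'
from h import *
from plant import telemetry
st=telemetry.state()
print(dock(st["tool_pos"]),st["qpos"],st["contact_force"],delta(st,[-.001,-.21,.089],YAW+np.pi/2))
E
```

```text
[-1.61490487e-04 -2.15824742e-01  1.97889694e-01] [-4.77042253e-01  1.56992589e-01  1.21842348e+00 -5.66452185e-04
  1.76895523e+00 -7.52148380e-01] [ 0.43507159  0.86080832 -0.4193383 ] (array([  5.7,  -0.6, 108.9]), array([-0.0024, -0.0015, -0.0015]))
```

Tool x is now along dock +y. Now I'll descend behind the tab.

>>> {"op": "jog_arm", "data": {
  "fingers": [0,0,0,0,0,0],
  "offset": [
    [0,0,25],
    [0,0,55],
    [2,0,85],
    [4,0,103],
    [5,0,110],
    [5,0,110]
  ],
  "delta_rot": [
    [0,0,0],
    [0,0,0],
    [0,0,0],
    [0,0,0],
    [0,0,0],
    [0,0,0]
  ]
}}

```text
time_s: 2.75
tool_pos: [0.568, -0.2486, 0.0889]
tool_rot: [-3.14, -0.002, 1.849]
contact_force: [-0.4, 0.1, 0.4]
opening: -0.0001
```

```bash
cat > look.py <<'E'
import sys
from h import *
from plant import telemetry,optics
tag=sys.argv[1]
for n in("side","wrist","top"):
    f=optics.grab_frame(n);np.savez(f"{n}.npz",**f)
    if n=="wrist": cv2.imwrite(f"pics/wrist_{tag}.png",f["frame"][...,::-1])
s=load("side")
cv2.imwrite(f"pics/side_{tag}.png",cv2.resize(s["frame"][150:310,235:435,::-1],None,fx=3.5,fy=3.5,interpolation=cv2.INTER_CUBIC))
st=telemetry.state();print(st["time_s"],dock(st["tool_pos"]).round(4),(st["contact_force"]@R).round(2))
E
python3 look.py a
```

```text
2.9 [ 0.0013 -0.2089  0.0922] [0.22 0.2  0.09]
```

View pics/side_a.png

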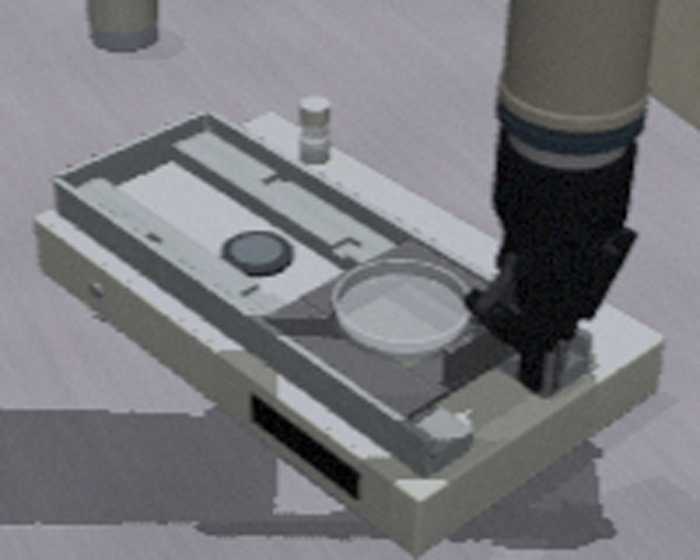

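View pics/wrist_a.png

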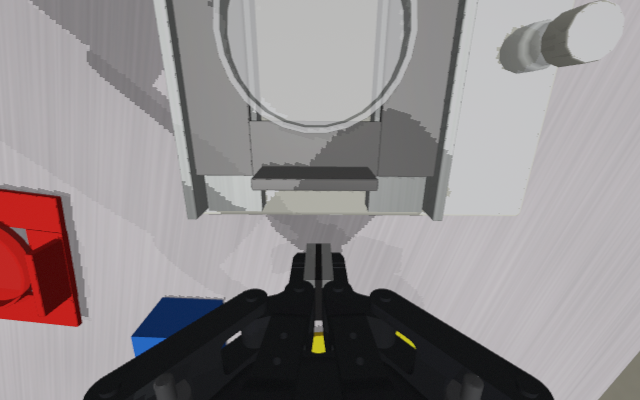

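The finger stands about 36 mm behind the tab and centred on it: wrist image, finger at (318,262) and tab from (252,180) to (377,180). Closing in.

>>> {"op": "jog_arm", "data": {
  "fingers": [0,0,0,0,0,0,0,0,0,0],
  "offset": [
    [3,0,0],
    [6,0,0],
    [9,0,0],
    [12,0,0],
    [15,0,0],
    [18,0,0],
    [21,0,0],
    [24,0,0],
    [26,0,0],
    [28,0,0]
  ],
  "delta_rot": [
    [0,0,0],
    [0,0,0],
    [0,0,0],
    [0,0,0],
    [0,0,0],
    [0,0,0],
    [0,0,0],
    [0,0,0],
    [0,0,0],
    [0,0,0]
  ]
}}

```text
time_s: 3.9
tool_pos: [0.5609, -0.2219, 0.0903]
tool_rot: [3.142, 0.0, 1.849]
contact_force: [0.1, -0.7, 0.5]
opening: -0.0001
```

>>> {"op": "jog_arm", "data": {
  "fingers": [0,0,0,0,0,0,0,0,0,0],
  "offset": [
    [2,0,0],
    [4,0,0],
    [6,0,0],
    [8,0,0],
    [10,0,0],
    [12,0,0],
    [14,0,0],
    [16,0,0],
    [18,0,0],
    [20,0,0]
  ],
  "delta_rot": [
    [0,0,0],
    [0,0,0],
    [0,0,0],
    [0,0,0],
    [0,0,0],
    [0,0,0],
    [0,0,0],
    [0,0,0],
    [0,0,0],
    [0,0,0]
  ]
}}

```text
time_s: 4.9
tool_pos: [0.5554, -0.2027, 0.0903]
tool_rot: [-3.142, 0.0, 1.849]
contact_force: [-0.1, -2.5, -1.2]
opening: 0.0001
```

```bash
python3 look.py b
```

```text
5.05 [ 0.0006 -0.1598  0.0903] [-0.71 -0.58 -0.9 ]
```

View pics/wrist_b.png

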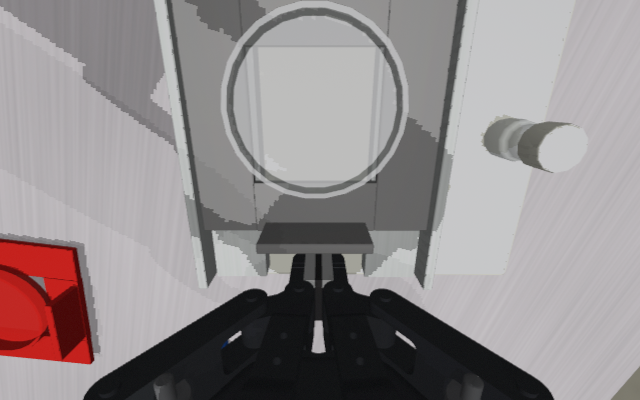

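```bash
cat > lead.py <<'E'
from h import *
def lead(f):
    D=dock(cloud(f));out=[]
    g=cv2.cvtColor(f["frame"],cv2.COLOR_RGB2GRAY)
    # dish wall/frame plane heights are unreliable on edges; use brightness step along dock y at frame-top height .078, sample lines in x
    for h in (.078,):
        for x in (-.055,-.05,.05,.055):
            ys=np.arange(-.08,.14,.0005)
            uv=np.array([proj(f,world([x,y,h])) for y in ys]).astype(np.float32)
            v=cv2.remap(g,uv[:,0].copy(),uv[:,1].copy(),cv2.INTER_LINEAR).ravel().astype(float)
            d=cv2.GaussianBlur(v[None],(0,0),4).ravel();d=np.gradient(d)
            i=d[5:-5].argmax()+5;out.append((round(ys[i],4),round(d[i],2)))
    return out
if __name__=="__main__":
    for n in("top","side"): print(n,lead(load(n)))
E
python3 lead.py
```

```text
top [(np.float64(-0.017), np.float64(3.16)), (np.float64(-0.0175), np.float64(3.46)), (np.float64(-0.016), np.float64(3.31)), (np.float64(-0.0165), np.float64(3.94))]
side [(np.float64(-0.0215), np.float64(6.3)), (np.float64(-0.0205), np.float64(7.93)), (np.float64(-0.0485), np.float64(6.97)), (np.float64(-0.046), np.float64(4.58))]
```

Contact confirmed: leading edge at -16.7 mm in the dock frame, TCP about 13 mm behind the tab face, so the drop should come near TCP y ≈ -29 mm. I'll push at 25 mm/s up to well short of that.

>>> {"op": "jog_arm", "data": {
  "fingers": [0,0,0,0,0,0,0,0,0,0],
  "offset": [
    [2,0,0],
    [4.5,0,0],
    [7,0,0],
    [9.5,0,0],
    [12,0,0],
    [14.5,0,0],
    [17,0,0],
    [19.5,0,0],
    [22,0,0],
    [24.5,0,0]
  ],
  "delta_rot": [
    [0,0,0],
    [0,0,0],
    [0,0,0],
    [0,0,0],
    [0,0,0],
    [0,0,0],
    [0,0,0],
    [0,0,0],
    [0,0,0],
    [0,0,0]
  ]
}}

```text
time_s: 6.05
tool_pos: [0.5486, -0.179, 0.0903]
tool_rot: [-3.142, 0.0, 1.849]
contact_force: [1.6, -1.8, 0.2]
opening: 0.0001
```

>>> {"op": "jog_arm", "data": {
  "fingers": [0,0,0,0,0,0,0,0,0,0],
  "offset": [
    [2.5,0,0],
    [5,0,0],
    [7.5,0,0],
    [10,0,0],
    [12.5,0,0],
    [15,0,0],
    [17.5,0,0],
    [20,0,0],
    [22.5,0,0],
    [25,0,0]
  ],
  "delta_rot": [
    [0,0,0],
    [0,0,0],
    [0,0,0],
    [0,0,0],
    [0,0,0],
    [0,0,0],
    [0,0,0],
    [0,0,0],
    [0,0,0],
    [0,0,0]
  ]
}}

```text
time_s: 7.05
tool_pos: [0.5418, -0.155, 0.0903]
tool_rot: [3.142, 0.0, 1.849]
contact_force: [1.1, -2.8, -0.7]
opening: 0.0001
```

>>> {"op": "jog_arm", "data": {
  "fingers": [0,0,0,0,0,0,0,0,0,0],
  "offset": [
    [2.5,0,0],
    [5,0,0],
    [7.5,0,0],
    [10,0,0],
    [12.5,0,0],
    [15,0,0],
    [17.5,0,0],
    [20,0,0],
    [22.5,0,0],
    [25,0,0]
  ],
  "delta_rot": [
    [0,0,0],
    [0,0,0],
    [0,0,0],
    [0,0,0],
    [0,0,0],
    [0,0,0],
    [0,0,0],
    [0,0,0],
    [0,0,0],
    [0,0,0]
  ]
}}

```text
time_s: 8.05
tool_pos: [0.5349, -0.131, 0.0903]
tool_rot: [3.142, 0.0, 1.849]
contact_force: [0.6, -2.8, 0.2]
opening: -0.0003
```

```bash
python3 look.py c; python3 lead.py
```

```text
8.2 [ 0.0005 -0.0852  0.0902] [-0.24 -1.2  -0.81]
top [(np.float64(0.0575), np.float64(3.05)), (np.float64(-0.0075), np.float64(2.85)), (np.float64(-0.076), np.float64(6.27)), (np.float64(-0.077), np.float64(3.72))]
side [(np.float64(0.05), np.float64(5.68)), (np.float64(0.052), np.float64(4.16)), (np.float64(0.088), np.float64(5.56)), (np.float64(0.042), np.float64(3.46))]
```

View pics/side_c.png

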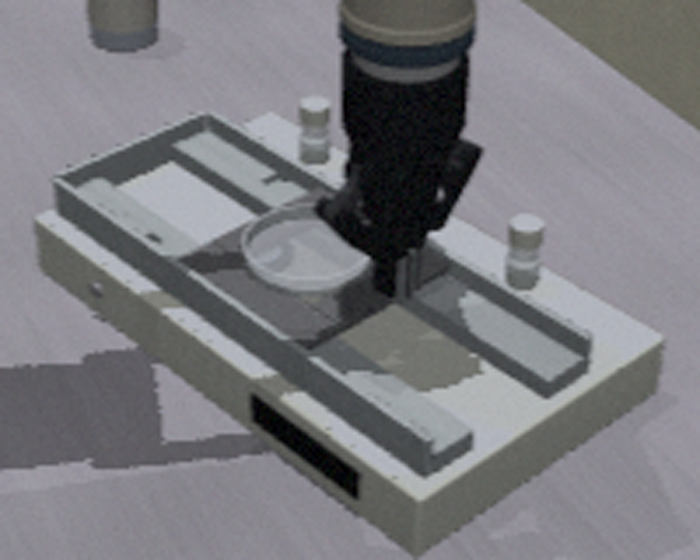

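The carrier slides flat, with the leading edge at 57.5 mm (expected 115 when seated). On to about 16 mm short, then slowly.

>>> {"op": "jog_arm", "data": {
  "fingers": [0,0,0,0,0,0,0,0,0,0],
  "offset": [
    [2.5,0,0],
    [5,0,0],
    [7.5,0,0],
    [10,0,0],
    [12.5,0,0],
    [15,0,0],
    [17.5,0,0],
    [20,0,0],
    [22.5,0,0],
    [25,0,0]
  ],
  "delta_rot": [
    [0,0,0],
    [0,0,0],
    [0,0,0],
    [0,0,0],
    [0,0,0],
    [0,0,0],
    [0,0,0],
    [0,0,0],
    [0,0,0],
    [0,0,0]
  ]
}}

```text
time_s: 9.2
tool_pos: [0.5281, -0.1069, 0.0903]
tool_rot: [3.142, 0.0, 1.849]
contact_force: [1.1, -2.3, -1.1]
opening: 0.0
```

>>> {"op": "jog_arm", "data": {
  "fingers": [0,0,0,0,0,0,0,0,0,0],
  "offset": [
    [1.5,0,0],
    [3,0,0],
    [4.5,0,0],
    [6,0,0],
    [7.5,0,0],
    [9,0,0],
    [10,0,0],
    [11,0,0],
    [12,0,0],
    [13,0,0]
  ],
  "delta_rot": [
    [0,0,0],
    [0,0,0],
    [0,0,0],
    [0,0,0],
    [0,0,0],
    [0,0,0],
    [0,0,0],
    [0,0,0],
    [0,0,0],
    [0,0,0]
  ]
}}

```text
time_s: 10.2
tool_pos: [0.5245, -0.0946, 0.0903]
tool_rot: [-3.142, 0.0, 1.849]
contact_force: [0.5, -1.5, -0.5]
opening: -0.0
```

```bash
python3 look.py d; cat > ht.py <<'E'
# tab-top and frame height above bench from depth, dock frame
from h import *
from plant import telemetry
import sys
ty=telemetry.state()["tool_pos"]; yt=dock(ty)[1]+.0127
for n in("top","side","wrist"):
    D=dock(cloud(load(n)));x,y,z=D[...,0],D[...,1],D[...,2]
    fr=(abs(x)>.047)&(abs(x)<.062)&(y>yt+.01)&(y<yt+.12)&(z>.06)&(z<.085)
    tb=(abs(x)>.018)&(abs(x)<.029)&(y>yt-.003)&(y<yt+.009)&(z>.085)&(z<.115)
    sg=[(fr&(x*s>0)) for s in(-1,1)]
    ends=[(fr&(y<yt+.04)),(fr&(y>yt+.09))]
    print(n,"frame",fr.sum(),np.median(z[fr]).round(4) if fr.any() else 0,[(np.median(z[q]).round(4),int(q.sum())) for q in sg+ends if q.any()],"tab",tb.sum(),np.percentile(z[tb],[50,90]).round(4) if tb.any() else 0)
E
python3 ht.py; python3 lead.py|head -1
```

```text
10.35 [ 0.0005 -0.0476  0.0903] [ 0.84 -1.92 -0.08]
top frame 312 0.0779 [(np.float64(0.0777), 158), (np.float64(0.078), 154), (np.float64(0.0776), 63), (np.float64(0.0778), 92)] tab 12 [0.1057 0.1088]
side frame 197 0.0769 [(np.float64(0.077), 180), (np.float64(0.0767), 17), (np.float64(0.0768), 65), (np.float64(0.0771), 43)] tab 25 [0.0973 0.1053]
wrist frame 11812 0.0772 [(np.float64(0.0772), 5684), (np.float64(0.0772), 6128), (np.float64(0.0771), 2618), (np.float64(0.0772), 3975)] tab 1046 [0.1019 0.1054]
top [(np.float64(0.0935), np.float64(2.71)), (np.float64(0.0945), np.float64(2.44)), (np.float64(-0.024), np.float64(4.48)), (np.float64(-0.025), np.float64(6.2))]
```

View pics/wrist_d.png

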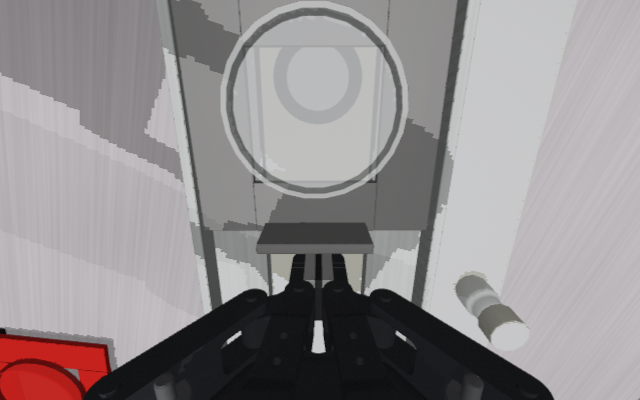

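The wrist depth reads the frame top at 77.2 mm, still on the rails; it should read about 72 mm after the drop. About 18 mm to go, so 11 mm at 10 mm/s, then small steps.

>>> {"op": "jog_arm", "data": {
  "fingers": [0,0,0,0,0,0,0,0,0,0],
  "offset": [
    [1,0,0],
    [2,0,0],
    [3,0,0],
    [4,0,0],
    [5,0,0],
    [6,0,0],
    [7,0,0],
    [8,0,0],
    [9,0,0],
    [10,0,0]
  ],
  "delta_rot": [
    [0,0,0],
    [0,0,0],
    [0,0,0],
    [0,0,0],
    [0,0,0],
    [0,0,0],
    [0,0,0],
    [0,0,0],
    [0,0,0],
    [0,0,0]
  ]
}}

```text
time_s: 11.35
tool_pos: [0.5218, -0.0849, 0.0903]
tool_rot: [-3.142, -0.0, 1.849]
contact_force: [1.4, -2.9, 0.1]
opening: 0.0001
```

>>> {"op": "jog_arm", "data": {
  "fingers": [0,0,0],
  "offset": [
    [1,0,0],
    [2,0,0],
    [3,0,0]
  ],
  "delta_rot": [
    [0,0,0],
    [0,0,0],
    [0,0,0]
  ]
}}

```text
time_s: 11.65
tool_pos: [0.521, -0.082, 0.0903]
tool_rot: [3.142, 0.0, 1.849]
contact_force: [0.5, -2.3, -1.3]
opening: 0.0001
```

```bash
python3 look.py e; python3 ht.py|tail -1; python3 lead.py|head -1
```

```text
11.8 [ 0.0004 -0.0345  0.0902] [-0.1  -1.6   0.02]
wrist frame 11783 0.0772 [(np.float64(0.0772), 5682), (np.float64(0.0772), 6101), (np.float64(0.0771), 2602), (np.float64(0.0772), 3967)] tab 1044 [0.1018 0.1055]
top [(np.float64(0.0565), np.float64(2.75)), (np.float64(0.1075), np.float64(2.75)), (np.float64(-0.006), np.float64(5.04)), (np.float64(-0.005), np.float64(5.67))]
```

Still on the rails; the carrier is about 7.5 mm short. 2 mm steps now.

>>> {"op": "jog_arm", "data": {
  "fingers": [0,0,0],
  "offset": [
    [1,0,0],
    [2,0,0],
    [3,0,0]
  ],
  "delta_rot": [
    [0,0,0],
    [0,0,0],
    [0,0,0]
  ]
}}

```text
time_s: 12.1
tool_pos: [0.5202, -0.0792, 0.0903]
tool_rot: [3.142, 0.0, 1.849]
contact_force: [1.0, -2.3, -0.5]
opening: -0.0001
```

```bash
python3 look.py f; python3 ht.py|tail -1; python3 lead.py|head -1
```

```text
12.25 [ 0.0004 -0.0316  0.0903] [-0.17 -2.43 -0.62]
wrist frame 11812 0.0772 [(np.float64(0.0772), 5695), (np.float64(0.0772), 6117), (np.float64(0.0771), 2602), (np.float64(0.0772), 3999)] tab 1053 [0.1017 0.1055]
top [(np.float64(0.1095), np.float64(2.9)), (np.float64(0.111), np.float64(2.91)), (np.float64(-0.0015), np.float64(5.22)), (np.float64(0.0), np.float64(5.41))]
```

>>> {"op": "jog_arm", "data": {
  "fingers": [0,0],
  "offset": [
    [0.8,0,0],
    [1.6,0,0]
  ],
  "delta_rot": [
    [0,0,0],
    [0,0,0]
  ]
}}

```text
time_s: 12.45
tool_pos: [0.5198, -0.0777, 0.0903]
tool_rot: [3.142, 0.0, 1.849]
contact_force: [2.2, -1.8, -0.7]
opening: -0.0001
```

```bash
python3 look.py g; python3 ht.py|tail -1
```

```text
12.6 [ 0.0004 -0.03    0.0902] [ 0.51 -2.38 -0.46]
wrist frame 11813 0.0771 [(np.float64(0.0771), 5702), (np.float64(0.0772), 6111), (np.float64(0.0771), 2627), (np.float64(0.0772), 3992)] tab 1054 [0.102  0.1054]
```

>>> {"op": "jog_arm", "data": {
  "fingers": [0,0],
  "offset": [
    [0.8,0,0],
    [1.6,0,0]
  ],
  "delta_rot": [
    [0,0,0],
    [0,0,0]
  ]
}}

```text
time_s: 12.8
tool_pos: [0.5193, -0.0761, 0.0903]
tool_rot: [-3.142, -0.0, 1.849]
contact_force: [0.6, -2.6, -0.9]
opening: -0.0003
```

```bash
python3 look.py g; python3 ht.py|tail -1
```

```text
12.95 [ 0.0004 -0.0281  0.0903] [ 0.66 -0.46 -0.39]
wrist frame 11342 0.0722 [(np.float64(0.0721), 5493), (np.float64(0.0722), 5849), (np.float64(0.0721), 2478), (np.float64(0.0722), 3947)] tab 828 [0.0988 0.1005]
```

It dropped: the frame top fell evenly from 77.2 to 72.2 mm on both sides and both ends, and the force fell off. Backing away, then up.

>>> {"op": "jog_arm", "data": {
  "fingers": [0,0,0,0,0,0,0,0,0,0],
  "offset": [
    [-3,0,0],
    [-8,0,0],
    [-15,0,0],
    [-25,0,0],
    [-35,0,0],
    [-40,0,-15],
    [-45,0,-40],
    [-50,0,-70],
    [-70,0,-100],
    [-90,0,-120]
  ],
  "delta_rot": [
    [0,0,0],
    [0,0,0],
    [0,0,0],
    [0,0,0],
    [0,0,0],
    [0,0,0],
    [0,0,0],
    [0,0,0],
    [0,0,0],
    [0,0,0]
  ]
}}

```text
time_s: 13.95
tool_pos: [0.5447, -0.1636, 0.2146]
tool_rot: [3.138, 0.003, 1.849]
contact_force: [1.0, 0.8, 0.5]
opening: -0.0002
```

>>> {"op": "jog_arm", "data": {
  "fingers": [0,0,0,0,0],
  "offset": [
    [-30,0,-10],
    [-60,0,-20],
    [-90,0,-30],
    [-110,0,-35],
    [-110,0,-35]
  ],
  "delta_rot": [
    [0,0,0],
    [0,0,0],
    [0,0,0],
    [0,0,0],
    [0,0,0]
  ]
}}

```text
time_s: 14.45
tool_pos: [0.5743, -0.2714, 0.2466]
tool_rot: [3.141, 0.002, 1.846]
contact_force: [-0.5, 0.3, -0.7]
opening: 0.0001
```

```bash
python3 look.py z; python3 lead.py; python3 - <<'E'
from h import *
for n in("top","side","wrist"):
    f=load(n);D=dock(cloud(f));x,y,z=D[...,0],D[...,1],D[...,2]
    fr=(abs(x)>.047)&(abs(x)<.062)&(y>-.005)&(y<.105)&(z>.06)&(z<.085)
    A=np.c_[x[fr],y[fr],np.ones(fr.sum())]
    k=np.linalg.lstsq(A,z[fr],rcond=None)[0] if fr.sum()>9 else 0
    tb=(abs(x)<.04)&(y>-.04)&(y<.0)&(z>.092)&(z<.106)
    q=D[tb]
    print(n,fr.sum(),np.median(z[fr]).round(4),"tilt/plane",np.round(k,4),"tab",np.round(np.median(q,0),4) if len(q) else 0)
    v=(z>.085)&(x>.08)&(x<.145)&(abs(y)<.2)
    for s in(-1,1):
        a=D[v&(y*s>0)]; print("  vial",len(a),a.mean(0).round(4) if len(a) else 0)
cv2.imwrite("pics/top_z.png",load("top")["frame"][...,::-1])
E
```

```text
14.6 [ 0.0008 -0.2282  0.2456] [-0.31  0.55 -0.13]
top [(np.float64(0.113), np.float64(2.82)), (np.float64(0.1135), np.float64(2.71)), (np.float64(0.113), np.float64(2.88)), (np.float64(0.114), np.float64(2.85))]
side [(np.float64(0.1045), np.float64(4.15)), (np.float64(-0.0235), np.float64(3.86)), (np.float64(0.105), np.float64(3.64)), (np.float64(-0.0235), np.float64(3.3))]
top 449 0.0731 tilt/plane [-0.0015 -0.0031  0.0733] tab [-0.0005 -0.0137  0.1006]
  vial 66 [ 0.1151 -0.095   0.098 ]
  vial 67 [0.1185 0.1193 0.0988]
side 292 0.072 tilt/plane [-0.0029 -0.0021  0.0722] tab [-0.0047 -0.0167  0.0982]
  vial 89 [ 0.1105 -0.0992  0.0949]
  vial 70 [0.1142 0.1159 0.0944]
wrist 0 nan tilt/plane 0 tab 0
  vial 705 [ 0.1136 -0.0963  0.0978]
  vial 0 0
  return _methods._mean(a, axis=axis, dtype=dtype,
  ret = ret.dtype.type(ret / rcount)
```

View pics/side_z.png

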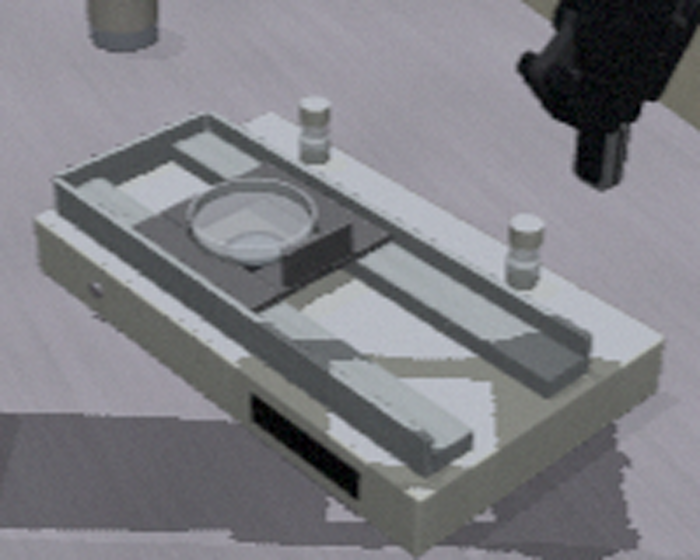

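View pics/top_z.png

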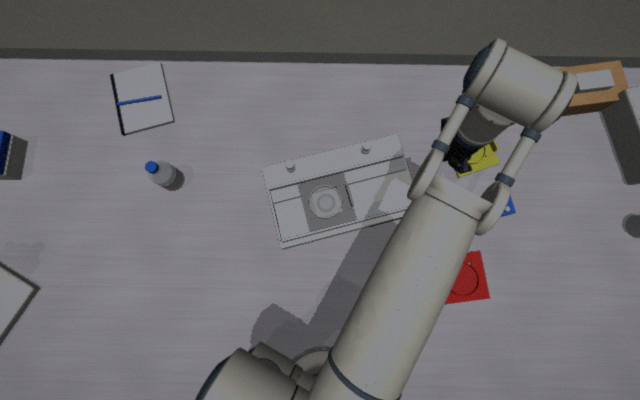

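The carrier sits level over the lens (top view (326,200)), the vials and bottle haven't moved, and the hand is clear at (460,155). Handing in.

```bash
python3 -c "
from plant import order;print(order.finish_job())"
```

```text
the job is handed in; nothing more can be done
None
```

I pushed the grey carrier by its tab with the closed fingertips, at 20–25 mm/s and then about 8–10 mm/s. It dropped into the notches over the lens, and I stopped there, backed off and raised the hand clear. I handed the job in at about 14.6 s; no verdict is reported.

- **Drop:** the frame top fell evenly from 77.2 to 72.2 mm, on both sides and both ends.
- **Final position:** the top camera puts the leading edge at 113–114 mm (115 mm if exactly centred), so the carrier is about 1.5 mm short, inside the 5.5 mm limit. It measured level, with tilt around 0.003 rad.
- **Force:** the readings I saw while pushing were only about 2–3 N.
- **Other objects:** both vials measured within 1 mm of where they started. The bottle looks unmoved in the top view. I did not re-measure the rack because the arm partly covered it, but the hand never came near it.
- **Disagreements:** the side camera read positions along the rails several mm lower than the top camera (up to about 8 mm on shadowed edges). Some edge readings also locked onto shadows. I relied on the drop in height instead.

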